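# Sort stray vials and bottle into the two-bay carrier

## Robot

A 6-joint arm with a two-finger parallel gripper is mounted at the origin on a cart in front of the work surface, level with it; the furniture and walls round the work are solid. World frame = base frame: x ahead of the robot, y to its left, z up, the work surface at z = 0. Lengths are in mm, angles in rad, forces in N, time in s.
With the tool pointing down it reaches from about 275 to 1000 mm from the base axis. Payload 8.4 kg.
Tool frame: the origin (TCP) lies between the finger pads; the fingertips stand r.nose_length ahead of it and the grasp point (between the pads) lies 8 mm behind it (r.nose_length is the distance from the TCP to the fingertips, in mm); y points along the fingers, x is the direction in which the jaws open and shut, and the axes are right-handed (so a half turn about y gives the same grasp; the last joint's range is limited). The gripper opens to 85 mm and grips with 20 to 120 N. Pads are 22 mm wide; open, the fingers measure 114 mm over their backs; the gripper's body (76 mm by 85 mm) begins 54 mm behind the grasp point. The pads swing forward as they close: fully open they stand 13 mm farther back than shut.
Start: joints at [1.109, 0.353, 1.633, -0, 1.155, -0.002], TCP at [277.355, 560.091, 242.281] pointing down, gripper open.
Joint ranges: [-2.63, 2.63], [-0.92, 2.1], [0.06, 2.66], [-1.3, 4.44], [0, 2.69], [-3.02, 3.02]. Speed limits (rad/s): [2.22, 2.22, 2.79, 3.14, 3.14, 3.14].

## Interface

Orientations are given as [roll, pitch, yaw] about the fixed x, y, z axes, in that order (R = Rz(yaw) Ry(pitch) Rx(roll)).
In Python, from rig import r, cams, order gives the robot as it stands. The module is installed in compiled form; this text tells all that it offers.
- The arm moves only by the shell command python3 -m crank 'ROWS' [FORCE]. ROWS is JSON, a list of rows, each a list of 7 numbers: the turn, a rotation vector about the tool's x, y, z in degrees, then the shift along the tool's x, y, z in cm, then the opening, from -1 (shut) to 1 (fully open). A call has exactly 10 rows; each row shifts and turns the pose as measured when the row begins, along the tool's axes as they then stand; what a row does not reach is not made up. A row lasts 1/12 s, in which the tool goes at most 41.7 mm and 7.16 degrees, less where a joint would pass 70% of its speed; a pose out of reach is approached as far as the arm can. A call with a gripper value outside its range is refused whole. The fingers move at their own pace and stop on an object; FORCE is the grip in N (left out, the last holds). Time passes only in rows, so rows that do not move let the fingers close, or fill a call up. It gives the time, the measured TCP pose, the force and the opening at its end, in the units of the state.
- r.sense(): the state, without advancing time (a new reading comes with each control period).
- cams.grab_frame(name): name is "side" or "top"; returns the picture (420x560x3 uint8, blue, green, red); there is no depth.
- cams.camera_info(name): a dict with "intrinsics" (3x3 intrinsics, pixels), "view" (4x4, takes a point from world to camera coordinates). Camera axes: x right, y up, looking along -z (the intrinsics and any distortion apply to the point x, -y, -z); pixel columns grow to the right and rows downward; lengths in mm; the calibration is good to about 2 mm. A picture is of the moment at which its call begins. camera_info takes no time and is no camera call.
- order.sign_off(): hands the job in, once; it reports no verdict.
The state is a dict: "clock": time; "qpos": joint angles; "qvel": joint speeds; "joint_efforts": joint torques, N m; "eef_pos": TCP position; "tcp_rot": TCP orientation; "contact_force": force on the tool from outside, world axes, zero at the start; "wrist_torque": the same for the moment, N m; "opening": opening from 0.0 (shut) to 1.0 (fully open).
Only numpy, scipy, OpenCV 4.12 (cv2) and the standard library are available. Lean on these libraries where they do the work, as an engineer would, in place of code of your own. Each camera call takes 0.05 s, during which the arm holds its last target.

## Task

The steel carrier has two bays: one already holds a bottle, the other a vial. Sort the bottle and the two small vials that stand on the open worktop just right of the carrier (not the vials far off by the storage box), each into the bay that holds its own kind, setting each down gently so that it stands upright on the bay's floor, and without shifting or tipping the two that are already there. Then swing the carrier's folded handle fully upright, ready for carrying, and leave the flask, tape roll and marker alone.

Things in the scene. Friction and masses are not known exactly. Their poses are not given: they have to be found in the camera images.
- carrier: fixed open steel bottle carrier with two square bays side by side, 138 mm (its x, front to back) by 262 mm (its y) outside, walls 4 mm thick and 28 mm high, floor top 5 mm above its underside. A 4 mm divider at y = 0 separates the left bay (+y) from the right bay (-y). At each end a pivot ear rises to z 60 mm. Origin at the centre of its underside; -x is its front, towards the robot
- bay_left (a point): centre of the floor (top face, z 5 mm) of the carrier's left bay (+y side); the bay is 130 mm along x by 125 mm along y inside; axes as the carrier's
- bay_right (a point): centre of the floor (top face, z 5 mm) of the carrier's right bay (-y side); the bay is 130 mm along x by 125 mm along y inside; axes as the carrier's
- handle (a joint): angle of the carrier's carrying handle, a stiff wire bail (8 mm wire, arms 130 mm long at y = +-138 mm) on pivots at both ends. 0 = folded down to the front (grip 128 mm in front of the pivot line and 22 mm above it), growing as the grip is swung up and back; 1.40 rad = upright, at its stop. It stays at any angle it is left at; moving it takes about 2 N at the grip
- handle_grip (a point): centre of the handle's black grip tube, 16 mm diameter and 130 mm long, lying along the carrier's y; 130 mm from the pivot line
- handle_pivot (a point): middle of the handle's pivot line, which runs along the carrier's y, 45 mm above the carrier's underside; axes as the carrier's
- home_bottle: bottle already standing in the back half of one bay, which marks that bay as the bottle bay; clear glass reagent bottle with a black cap (fixed), body 46 mm diameter up to z 53 mm, sloping shoulder, neck 23 mm diameter, cap 26 mm diameter from z 76 to 87 mm, about 90 g; origin at the centre of its underside, z up
- home_vial: vial already standing in the back half of the other bay, which marks that bay as the vial bay; clear glass sample vial with a ribbed black screw cap (fixed), body 26 mm diameter up to z 57 mm, cap 20 mm diameter above, 64 mm tall overall, about 27 g; origin at the centre of its underside, z up
- stray_bottle: stray bottle standing on the worktop to the right of the carrier; clear glass reagent bottle with a black cap (fixed), body 46 mm diameter up to z 53 mm, sloping shoulder, neck 23 mm diameter, cap 26 mm diameter from z 76 to 87 mm, about 90 g; origin at the centre of its underside, z up
- stray_vial_a: stray vial standing on the worktop to the right of the carrier; clear glass sample vial with a ribbed black screw cap (fixed), body 26 mm diameter up to z 57 mm, cap 20 mm diameter above, 64 mm tall overall, about 27 g; origin at the centre of its underside, z up
- stray_vial_b: second stray vial standing on the worktop to the right of the carrier; clear glass sample vial with a ribbed black screw cap (fixed), body 26 mm diameter up to z 57 mm, cap 20 mm diameter above, 64 mm tall overall, about 27 g; origin at the centre of its underside, z up
- flask: bystander: clear glass conical flask, 66 mm base diameter, 94 mm tall, on the worktop; origin at the centre of its underside
- tape: bystander: flat roll of tan tape, 96 mm diameter, 25 mm high, on the worktop behind the strays; origin at the centre of its underside
- marker: bystander: white marker pen with green cap lying on the worktop near its front edge, 135 mm long, 17 mm thick; origin at the centre of its underside
Not all that is in view belongs to the job. What is shaped like the stray_bottle but orange or purple is not meant. Leave any green look-alike of the home_bottle alone.

How it is judged (in metres and radians):
On the way, in this order (a step that is already met when the one before it is completed fails the run):
1. the bottle and both vials stand in the bays of their own kind ((((x of home_bottle in the frame of bay_left between -0.064 and 0.064 m and y of home_bottle in the frame of bay_left between -0.0615 and 0.0615 m and z of home_bottle in the frame of bay_left between -0.004 and 0.004 m and angle between home_bottle's own z axis and vertical below 0.1 rad and linear speed of home_bottle below 0.03 m/s) and (x of stray_bottle in the frame of bay_left between -0.064 and 0.064 m and y of stray_bottle in the frame of bay_left between -0.0615 and 0.0615 m and z of stray_bottle in the frame of bay_left between -0.004 and 0.004 m and angle between stray_bottle's own z axis and vertical below 0.1 rad and linear speed of stray_bottle below 0.03 m/s) and (x of home_vial in the frame of bay_right between -0.064 and 0.064 m and y of home_vial in the frame of bay_right between -0.0615 and 0.0615 m and z of home_vial in the frame of bay_right between -0.004 and 0.004 m and angle between home_vial's own z axis and vertical below 0.1 rad and linear speed of home_vial below 0.03 m/s) and (x of stray_vial_a in the frame of bay_right between -0.064 and 0.064 m and y of stray_vial_a in the frame of bay_right between -0.0615 and 0.0615 m and z of stray_vial_a in the frame of bay_right between -0.004 and 0.004 m and angle between stray_vial_a's own z axis and vertical below 0.1 rad and linear speed of stray_vial_a below 0.03 m/s) and (x of stray_vial_b in the frame of bay_right between -0.064 and 0.064 m and y of stray_vial_b in the frame of bay_right between -0.0615 and 0.0615 m and z of stray_vial_b in the frame of bay_right between -0.004 and 0.004 m and angle between stray_vial_b's own z axis and vertical below 0.1 rad and linear speed of stray_vial_b below 0.03 m/s)) or ((x of home_bottle in the frame of bay_right between -0.064 and 0.064 m and y of home_bottle in the frame of bay_right between -0.0615 and 0.0615 m and z of home_bottle in the frame of bay_right between -0.004 and 0.004 m and angle between home_bottle's own z axis and vertical below 0.1 rad and linear speed of home_bottle below 0.03 m/s) and (x of stray_bottle in the frame of bay_right between -0.064 and 0.064 m and y of stray_bottle in the frame of bay_right between -0.0615 and 0.0615 m and z of stray_bottle in the frame of bay_right between -0.004 and 0.004 m and angle between stray_bottle's own z axis and vertical below 0.1 rad and linear speed of stray_bottle below 0.03 m/s) and (x of home_vial in the frame of bay_left between -0.064 and 0.064 m and y of home_vial in the frame of bay_left between -0.0615 and 0.0615 m and z of home_vial in the frame of bay_left between -0.004 and 0.004 m and angle between home_vial's own z axis and vertical below 0.1 rad and linear speed of home_vial below 0.03 m/s) and (x of stray_vial_a in the frame of bay_left between -0.064 and 0.064 m and y of stray_vial_a in the frame of bay_left between -0.0615 and 0.0615 m and z of stray_vial_a in the frame of bay_left between -0.004 and 0.004 m and angle between stray_vial_a's own z axis and vertical below 0.1 rad and linear speed of stray_vial_a below 0.03 m/s) and (x of stray_vial_b in the frame of bay_left between -0.064 and 0.064 m and y of stray_vial_b in the frame of bay_left between -0.0615 and 0.0615 m and z of stray_vial_b in the frame of bay_left between -0.004 and 0.004 m and angle between stray_vial_b's own z axis and vertical below 0.1 rad and linear speed of stray_vial_b below 0.03 m/s)))), for 0.2 s.
2. the handle is swung upright (value of joint handle above 1.27 rad), for 0.2 s.
At the end, for the whole second after the job is handed in: Both bottles stand in one bay and all three vials in the other (the bays as marked by the bottle and vial that were there at the start), each upright within 0.1 rad, on the bay floor within 4 mm and at rest; the handle is upright (joint above 1.27 rad, stop at 1.40) and at rest ((((x of home_bottle in the frame of bay_left between -0.064 and 0.064 m and y of home_bottle in the frame of bay_left between -0.0615 and 0.0615 m and z of home_bottle in the frame of bay_left between -0.004 and 0.004 m and angle between home_bottle's own z axis and vertical below 0.1 rad and linear speed of home_bottle below 0.03 m/s) and (x of stray_bottle in the frame of bay_left between -0.064 and 0.064 m and y of stray_bottle in the frame of bay_left between -0.0615 and 0.0615 m and z of stray_bottle in the frame of bay_left between -0.004 and 0.004 m and angle between stray_bottle's own z axis and vertical below 0.1 rad and linear speed of stray_bottle below 0.03 m/s) and (x of home_vial in the frame of bay_right between -0.064 and 0.064 m and y of home_vial in the frame of bay_right between -0.0615 and 0.0615 m and z of home_vial in the frame of bay_right between -0.004 and 0.004 m and angle between home_vial's own z axis and vertical below 0.1 rad and linear speed of home_vial below 0.03 m/s) and (x of stray_vial_a in the frame of bay_right between -0.064 and 0.064 m and y of stray_vial_a in the frame of bay_right between -0.0615 and 0.0615 m and z of stray_vial_a in the frame of bay_right between -0.004 and 0.004 m and angle between stray_vial_a's own z axis and vertical below 0.1 rad and linear speed of stray_vial_a below 0.03 m/s) and (x of stray_vial_b in the frame of bay_right between -0.064 and 0.064 m and y of stray_vial_b in the frame of bay_right between -0.0615 and 0.0615 m and z of stray_vial_b in the frame of bay_right between -0.004 and 0.004 m and angle between stray_vial_b's own z axis and vertical below 0.1 rad and linear speed of stray_vial_b below 0.03 m/s)) or ((x of home_bottle in the frame of bay_right between -0.064 and 0.064 m and y of home_bottle in the frame of bay_right between -0.0615 and 0.0615 m and z of home_bottle in the frame of bay_right between -0.004 and 0.004 m and angle between home_bottle's own z axis and vertical below 0.1 rad and linear speed of home_bottle below 0.03 m/s) and (x of stray_bottle in the frame of bay_right between -0.064 and 0.064 m and y of stray_bottle in the frame of bay_right between -0.0615 and 0.0615 m and z of stray_bottle in the frame of bay_right between -0.004 and 0.004 m and angle between stray_bottle's own z axis and vertical below 0.1 rad and linear speed of stray_bottle below 0.03 m/s) and (x of home_vial in the frame of bay_left between -0.064 and 0.064 m and y of home_vial in the frame of bay_left between -0.0615 and 0.0615 m and z of home_vial in the frame of bay_left between -0.004 and 0.004 m and angle between home_vial's own z axis and vertical below 0.1 rad and linear speed of home_vial below 0.03 m/s) and (x of stray_vial_a in the frame of bay_left between -0.064 and 0.064 m and y of stray_vial_a in the frame of bay_left between -0.0615 and 0.0615 m and z of stray_vial_a in the frame of bay_left between -0.004 and 0.004 m and angle between stray_vial_a's own z axis and vertical below 0.1 rad and linear speed of stray_vial_a below 0.03 m/s) and (x of stray_vial_b in the frame of bay_left between -0.064 and 0.064 m and y of stray_vial_b in the frame of bay_left between -0.0615 and 0.0615 m and z of stray_vial_b in the frame of bay_left between -0.004 and 0.004 m and angle between stray_vial_b's own z axis and vertical below 0.1 rad and linear speed of stray_vial_b below 0.03 m/s))) and value of joint handle above 1.27 rad and velocity of joint handle between -0.05 and 0.05 rad/s); the robot touches nothing.
It fails at once if the flask, tape roll or marker is pushed more than 2 cm, or the flask tipped (distance of any of flask, tape, marker from where it was at the start of the episode above 0.02 m or angle between flask's own z axis and vertical above 0.4 rad).
It fails at once if the bottle or vial already in the carrier is shifted more than 2 cm or tipped ((distance of home_bottle from where it was at the start of the episode above 0.02 m or angle between home_bottle's own z axis and vertical above 0.4 rad) or (distance of home_vial from where it was at the start of the episode above 0.02 m or angle between home_vial's own z axis and vertical above 0.4 rad)).
It fails at once if a stray is dropped into the carrier from more than about 3 cm ((linear speed of stray_bottle above 0.75 m/s and z of stray_bottle in the frame of carrier below 0.05 m and x of stray_bottle in the frame of carrier between -0.069 and 0.069 m and y of stray_bottle in the frame of carrier between -0.131 and 0.131 m) or (linear speed of stray_vial_a above 0.75 m/s and z of stray_vial_a in the frame of carrier below 0.05 m and x of stray_vial_a in the frame of carrier between -0.069 and 0.069 m and y of stray_vial_a in the frame of carrier between -0.131 and 0.131 m) or (linear speed of stray_vial_b above 0.75 m/s and z of stray_vial_b in the frame of carrier below 0.05 m and x of stray_vial_b in the frame of carrier between -0.069 and 0.069 m and y of stray_vial_b in the frame of carrier between -0.131 and 0.131 m)).
It also fails if it takes over 72 s, if anything falls off the work surface, if the arm or the gripper's body presses on something with over 40 N, if the wrist force passes 120 N, or if a joint passes its speed limit or range.

## Working session

There is one attempt and no reset: what is moved stays moved. The work goes in short steps, Python scripts to look and compute and a shell command to move; the robot and the scene stay as the last step left them, time stands still between calls to the robot, and variables do not carry over. Pictures are saved under pics/ and viewed, and the job is handed in when it is done.

```bash
mkdir -p pics; python3 - <<'E'
from rig import r,cams
import cv2,numpy as np
for n in("side","top"):
    f=cams.grab_frame(n); cv2.imwrite(f"pics/{n}0.png",f)
    i=cams.camera_info(n); print(n,{k:np.round(v,3).tolist() if not isinstance(v,str) else v for k,v in i.items()})
print(r.sense(), r.nose_length)
E
```

```text
side {'intrinsics': [[424.07, 0.0, 281.081], [0.0, 424.07, 209.637], [0.0, 0.0, 1.0]], 'view': [[0.867, -0.499, -0.004, -533.604], [0.296, 0.508, 0.809, -201.815], [-0.401, -0.702, 0.588, -973.131], [0.0, 0.0, 0.0, 1.0]]}
top {'intrinsics': [[505.761, 0.0, 273.727], [0.0, 505.761, 212.521], [0.0, 0.0, 1.0]], 'view': [[0.272, -0.962, -0.006, -211.613], [0.927, 0.26, 0.271, -526.809], [-0.26, -0.079, 0.962, -1512.597], [0.0, 0.0, 0.0, 1.0]]}
{'clock': 0.1, 'qpos': array([ 1.10857932e+00,  3.53547761e-01,  1.63405984e+00,  3.84854210e-06,
        1.15521786e+00, -2.41175768e-03]), 'qvel': array([ 4.58876738e-05, -1.34460727e-03, -2.74265276e-03,  1.79085382e-03,
       -8.20313423e-04, -4.17634347e-05]), 'joint_efforts': array([-7.50581203e-04, -6.06355262e+01, -3.42811882e+01, -1.19822590e-05,
        3.84270839e-03,  4.49897971e-05]), 'eef_pos': array([277.17759404, 559.70988854, 241.65616187]), 'tcp_rot': array([-1.57078983e+00,  1.23279596e-03,  1.11098953e+00]), 'contact_force': array([-0.24864464, -0.46132051, -0.42889591]), 'wrist_torque': array([ 0.02393215,  0.02270326, -0.0451605 ]), 'opening': 0.9985280783591642} 11.0
```

View pics/side0.png

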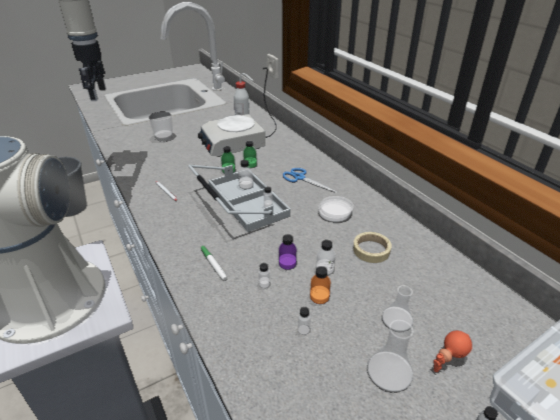

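View pics/top0.png

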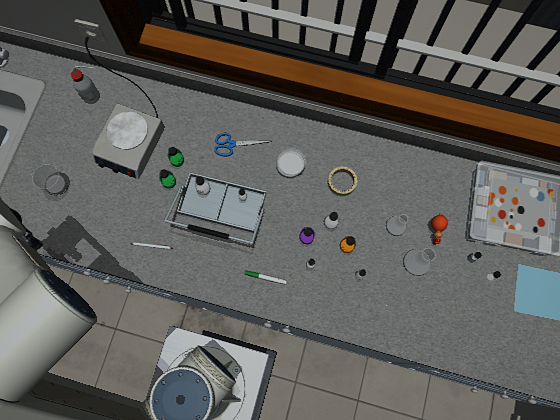

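```bash
python3 - <<'E'
import cv2,numpy as np
t=cv2.imread("pics/top0.png");s=cv2.imread("pics/side0.png")
a=cv2.resize(t[165:290,155:255],None,fx=4,fy=4,interpolation=cv2.INTER_CUBIC)
b=cv2.resize(t[165:290,285:385],None,fx=4,fy=4,interpolation=cv2.INTER_CUBIC)
cv2.imwrite("pics/ct.png",np.hstack([a[:,:],b]))
a=cv2.resize(s[145:255,185:300],None,fx=3.4,fy=3.4,interpolation=cv2.INTER_CUBIC)
b=cv2.resize(s[230:340,245:360],None,fx=3.4,fy=3.4,interpolation=cv2.INTER_CUBIC)
cv2.imwrite("pics/cs.png",np.hstack([a,b]))
E
```

```text
(no output)
```

View pics/ct.png

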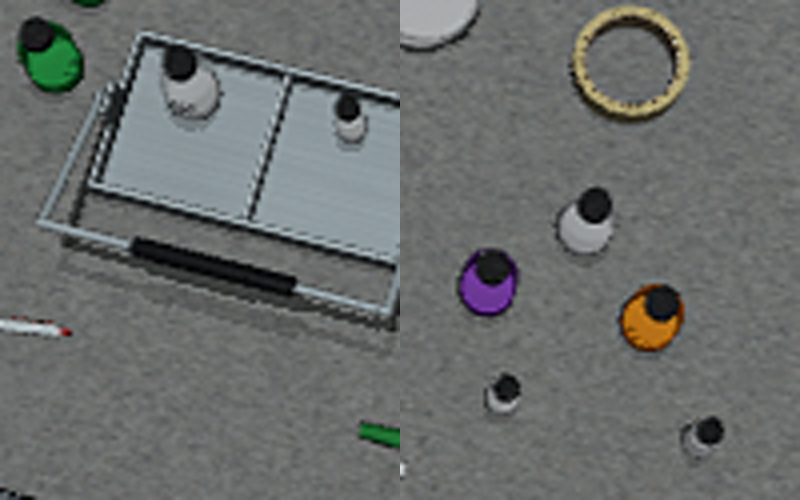

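View pics/cs.png

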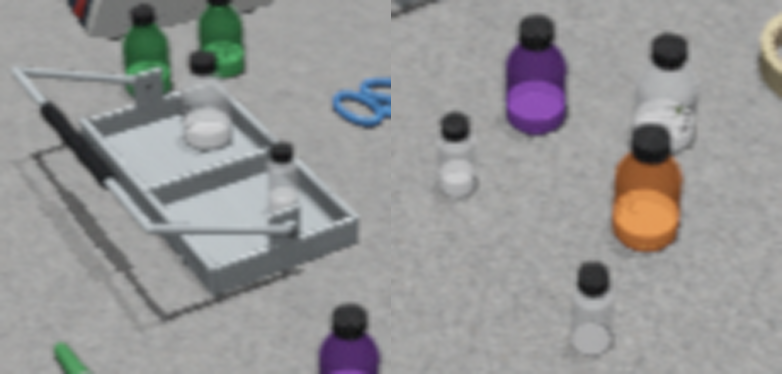

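```bash
cat > h.py <<'E'
import cv2,numpy as np
from rig import r,cams
def ray(n,p):
    i=cams.camera_info(n);K=np.array(i["intrinsics"]);V=np.array(i["view"])
    u=cv2.undistortPoints(np.array([[p]],float),K,np.zeros(5) if "distortion" not in i else np.array(i["distortion"]))[0,0]
    d=V[:3,:3].T@np.array([u[0],-u[1],-1]);return -V[:3,:3].T@V[:3,3],d/np.linalg.norm(d)
def plane(n,p,z):
    o,d=ray(n,p);return o+d*(z-o[2])/d[2]
def tri(pt,ps):
    o1,d1=ray("top",pt);o2,d2=ray("side",ps)
    A=np.stack([d1,-d2],1);t=np.linalg.lstsq(A,o2-o1,rcond=None)[0]
    a,b=o1+d1*t[0],o2+d2*t[1];return (a+b)/2,np.linalg.norm(a-b)
def proj(n,X):
    i=cams.camera_info(n);V=np.array(i["view"]);c=V[:3,:3]@np.array(X,float)+V[:3,3]
    K=np.array(i["intrinsics"]);return K[0,0]*c[0]/-c[2]+K[0,2],K[1,1]*-c[1]/-c[2]+K[1,2]
def dark(img,p,w=9,th=60):
    x,y=map(int,p);c=img[y-w:y+w+1,x-w:x+w+1].max(2)
    n,l,s,ce=cv2.connectedComponentsWithStats((c<th).astype(np.uint8))
    if n<2:return None
    k=1+np.argmin([np.hypot(*(ce[j]-w))-0.3*np.sqrt(s[j,4]) for j in range(1,n)])
    return ce[k]+[x-w,y-w],s[k].tolist()
E
python3 - <<'E'
from h import *
t=cv2.imread("pics/top0.png");s=cv2.imread("pics/side0.png")
L={"bottle":((333.5,216.5),(327,245),81),"va":((311.5,262),(264,267),60),"vb":((362.5,273),(304.5,312),60),"hb":((200,180.5),(244.5,164),86),"hv":((242,191.5),(268,190),65),
"purple":((308,232),(288,240),81),"orange":((350.5,241),(321.5,272),81)}
for k,(a,b,z) in L.items():
    da,db=dark(t,a),dark(s,b)
    X,e=tri(da[0],db[0])
    print(k,da,db,X.round(1),round(e,1),plane("top",da[0],z).round(1),plane("side",db[0],z).round(1))
# carrier
k=lambda x,y:(155+x/4,165+y/4)
for nm,p,z in[("BLrim",k(143,36),28),("FLrim",k(93,186),28),("divB",k(290,77),28),("divF",k(250,218),28),("gripL",k(133,247),67),("gripR",k(296,285),67),("hcL",k(42,221),67),("hcR",k(388,313),67)]:
    print(nm,plane("top",p,z).round(1))
E
```

```text
bottle (array([333.27586207, 215.9137931 ]), [5, 5, 9, 9, 58]) (array([326.33802817, 245.11267606]), [4, 5, 10, 9, 71]) [ 601.  -242.1   78.7] 2.6 [ 601.6 -242.6   81. ] [ 598.  -244.1   81. ]
va (array([311.14705882, 261.61764706]), [6, 6, 7, 6, 34]) (array([263.425, 267.225]), [5, 6, 7, 7, 40]) [ 447.8 -212.9   56.7] 1.8 [ 448.  -213.1   60. ] [ 445.4 -215.9   60. ]
vb (array([362.02631579, 272.31578947]), [6, 5, 7, 7, 38]) (array([304.03448276, 312.10344828]), [5, 5, 9, 9, 58]) [ 457.6 -370.8   57.7] 2.2 [ 458.2 -370.9   60. ] [ 455.3 -372.3   60. ]
hb (array([198.59722222, 179.26388889]), [0, 3, 13, 11, 72]) (array([244.18421053, 163.55263158]), [6, 6, 8, 6, 38]) [601.4 198.8  80.6] 3.8 [601.7 197.   86. ] [595.4 190.1  86. ]
hv (array([241.84615385, 189.43076923]), [0, 3, 19, 10, 65]) (array([267.29166667, 190.        ]), [6, 7, 6, 5, 24]) [609.8  60.7  59.8] 8.8 [612.6  58.6  65. ] [601.3  53.7  65. ]
purple (array([307.5       , 231.13235294]), [2, 4, 13, 9, 68]) (array([287.1369863 , 240.04109589]), [4, 5, 9, 9, 73]) [ 532.5 -177.3   76.3] 3.2 [ 532.9 -177.9   81. ] [ 527.9 -182.    81. ]
orange (array([350.20634921, 240.23809524]), [5, 4, 9, 9, 63]) (array([320.92391304, 272.56521739]), [4, 5, 11, 10, 92]) [ 539.6 -310.7   77.9] 3.7 [ 540.6 -311.2   81. ] [ 535.7 -313.    81. ]
BLrim [629.4 242.4  28. ]
FLrim [496.3 240.8  28. ]
divB [628.1 115.   28. ]
divF [505.1 110.6  28. ]
gripL [449.2 184.1  67. ]
gripR [454.6  52.6  67. ]
hcL [449.9 259.5  67. ]
hcR [452.7 -22.5  67. ]
```

Candidates: the clear bottle is at top (333,216). Its look-alikes are purple (308,231), orange (350,240) and green (175,157) and (167,179). The vials next to the carrier are at (311,262) and (362,272); the ones by the storage box, (475,257) and (494,275), are not meant. The crop confirms that (333,216), (311,262) and (362,272) are the clear ones on the open worktop. The home bottle is in the left bay and the home vial in the right.

```bash
python3 -m crank '[[0,-6.6,0,0,0,0,1],[0,-6.6,0,0,0,0,1],[0,-6.6,0,0,0,0,1],[0,-6.6,0,0,0,0,1],[0,0,0,-3.8,0,-1.5,1],[0,0,0,-3.8,0,-1.5,1],[0,0,0,-3.8,0,-1.5,1],[0,0,0,-3.8,0,-1.5,1],[0,0,0,-3.8,0,-1.5,1],[0,0,0,-3.8,0,-1.5,1]]' 30
python3 - <<'E'
from h import *
t=cv2.imread("pics/top0.png");s=cv2.imread("pics/side0.png")
print(r.sense()["tcp_rot"])
for a,b,z in[((200,180.5),(244.5,164),86),((242,191.5),(268,190),65)]:
    print(plane("top",dark(t,a,th=45)[0],z).round(1),plane("side",dark(s,b,th=45)[0],z).round(1),plane("top",a,z).round(1))
a=cv2.resize(t[168:252,160:272],None,fx=7,fy=7,interpolation=cv2.INTER_CUBIC);cv2.imwrite("pics/car.png",a)
E
```

```text
clock: 0.93
eef_pos: [370.5, 332.2, 237.3]
tcp_rot: [-1.566, 0.004, 1.605]
contact_force: [0.8, 0.3, 0.5]
opening: 1.001
[-1.56639011  0.00354837  1.60537006]
[601.6 196.6  86. ] [593.9 183.7  86. ] [598.9 191.4  86. ]
[612.6  59.1  65. ] [599.4  51.9  65. ] [606.   56.2  65. ]
```

View pics/car.png

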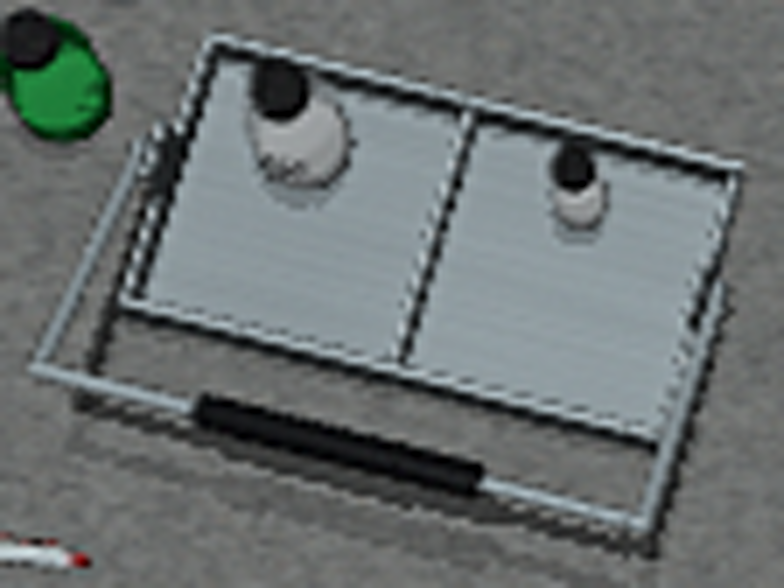

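```bash
python3 -m crank '[[0,0.5,0,-3.85,0,-1.4,1],[0,0.5,0,-3.85,0,-1.4,1],[0,0.5,0,-3.85,0,-1.4,1],[0,0.5,0,-3.85,0,-1.4,1],[0,0,0,-3.85,0,-1.4,1],[0,0,0,-3.85,0,-1.4,1],[0,0,0,-3.85,0,-1.4,1],[0,0,0,-3.85,0,-1.4,1],[0,0,0,-3.85,0,-1.4,1],[0,0,0,-3.85,0,-1.4,1]]'
python3 - <<'E'
from h import *
k=lambda x,y:(160+x/7,168+y/7)
for p in[(212,38),(742,165),(122,303),(658,440)]: print(plane("top",k(*p),28).round(1))
for p in[(36,368),(648,524),(200,404),(482,480)]: print(plane("top",k(*p),67).round(1))
print(plane("top",k(280,90),84+5).round(1),plane("top",k(574,165),67).round(1))
E
```

```text
clock: 1.77
eef_pos: [510.7, -60.3, 237.4]
tcp_rot: [-1.566, 0.004, 1.57]
contact_force: [1.1, 0.4, 0.2]
opening: 0.999
[630.9 244.5  28. ]
[637.9 -13.5  28. ]
[496.2 243.5  28. ]
[500.8 -13.   28. ]
[448.6 260.2  67. ]
[454.4 -23.8  67. ]
[452.7 184.2  67. ]
[453.5  52.7  67. ]
[596.9 190.3  89. ] [605.2  55.8  67. ]
```

```bash
python3 -m crank '[[0,0,0,-3.7,0,-1.8,1],[0,0,0,-3.7,0,-1.8,1],[0,0,0,-3.7,0,-1.8,1],[0,0,0,-3.7,0,-1.8,1],[0,0,0,-3.5,0,-1.7,1],[0,0,0,0,2.5,0,1],[0,0,0,0,2.5,0,1],[0,0,0,0,2.5,0,1],[0,0,0,0,1,0,1],[0,0,0,0,0,0,1]]'
python3 - <<'E'
from h import *
for n in("side","top"): cv2.imwrite(f"pics/{n}1.png",cams.grab_frame(n))
t=cv2.imread("pics/top1.png");s=cv2.imread("pics/side1.png")
a=cv2.resize(t[150:290,270:390],None,fx=3.3,fy=3.3);b=cv2.resize(s[180:320,240:360],None,fx=3.3,fy=3.3)
cv2.imwrite("pics/c1.png",np.hstack([a,b]))
E
```

```text
clock: 2.6
eef_pos: [600.2, -260.4, 147.5]
tcp_rot: [-1.568, 0.006, 1.56]
contact_force: [-0.5, -0.1, -0.2]
opening: 1.001
```

View pics/c1.png

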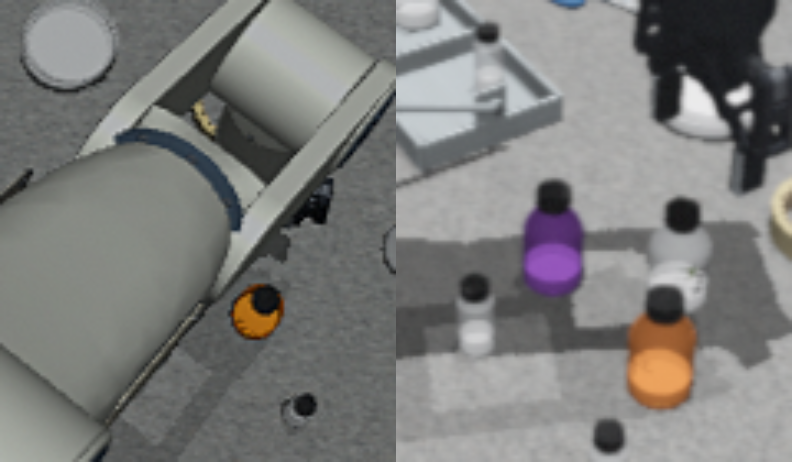

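```bash
python3 -m crank '[[0,0,0,0.8,0,0,1],[0,0,0,0.7,0,0,1],[0,0,0,0.2,0.8,0,1],[0,0,0,0,1.2,0,1],[0,0,0,0,1.2,0,1],[0,0,0,0,1.2,0,1],[0,0,0,0,0.4,0,1],[0,0,0,0,0,0,1],[0,0,0,0,0,0,1],[0,0,0,0,0,0,1]]'
python3 - <<'E'
from h import *
s=cams.grab_frame("side")
b=cv2.resize(s[180:300,270:390],None,fx=5,fy=5)
cv2.imwrite("pics/c2.png",b)
print(r.sense()["contact_force"],proj("side",[600,-243,84]),proj("side",r.sense()["eef_pos"]))
E
```

```text
clock: 3.53
eef_pos: [604.1, -241.0, 101.9]
tcp_rot: [-1.576, 0.01, 1.563]
contact_force: [0.3, -0.5, -0.1]
opening: 0.999
[ 0.02259857 -0.33507886  0.17129799] (np.float64(326.85973490394923), np.float64(243.59939466407067)) (np.float64(328.33226040559873), np.float64(236.63853091968042))
```

View pics/c2.png

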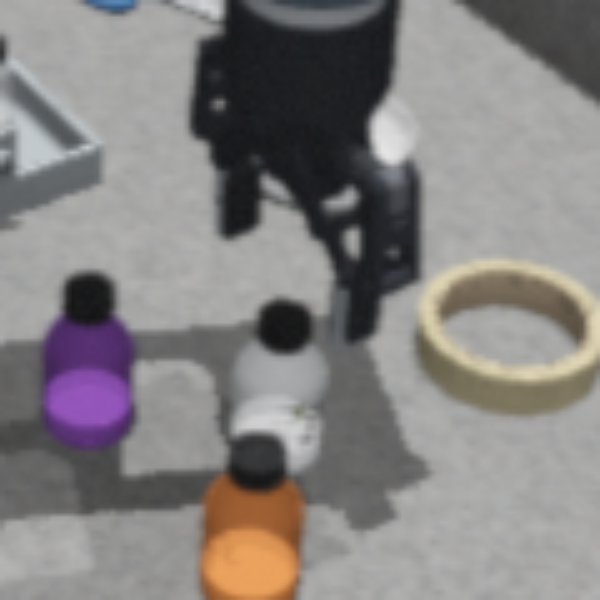

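```bash
python3 -m crank '[[0,0,0,-0.2,1,0.3,1],[0,0,0,0,1.4,0,1],[0,0,0,0,1.4,0,1],[0,0,0,0,1.4,0,1],[0,0,0,0,1,0,1],[0,0,0,0,0.3,0,1],[0,0,0,0,0,0,1],[0,0,0,0,0,0,-1],[0,0,0,0,0,0,-1],[0,0,0,0,0,0,-1]]' 30
python3 -m crank '[[0,0,0,0,0,0,-1],[0,0,0,0,0,0,-1],[0,0,0,0,0,0,-1],[0,0,0,0,0,0,-1],[0,0,0,0,-0.5,0,-1],[0,0,0,0,-1,0,-1],[0,0,0,0,-2,0,-1],[0,0,0,0,-2.5,0,-1],[0,0,0,0,-2.5,0,-1],[0,0,0,0,-2.5,0,-1]]' 30
python3 - <<'E'
from h import *
s=cams.grab_frame("side")
cv2.imwrite("pics/c3.png",cv2.resize(s[120:300,240:420],None,fx=3,fy=3))
E
```

```text
clock: 4.42
eef_pos: [601.6, -245.2, 31.6]
tcp_rot: [-1.579, 0.011, 1.562]
contact_force: [0.0, 2.0, 2.2]
opening: 0.605
clock: 5.25
eef_pos: [597.6, -242.7, 144.5]
tcp_rot: [-1.571, 0.008, 1.562]
contact_force: [0.2, -0.1, -2.0]
opening: 0.523
```

View pics/c3.png

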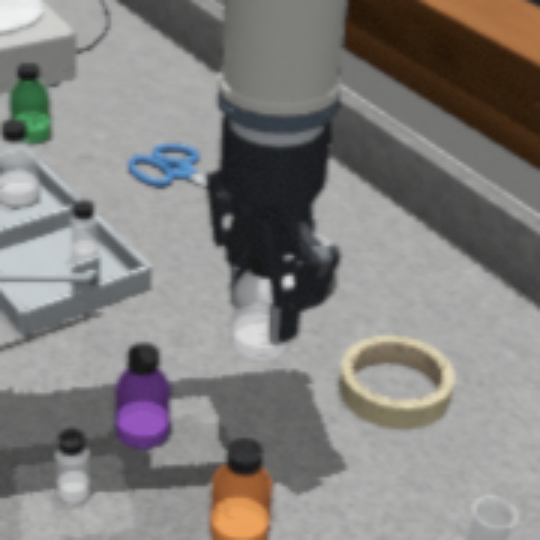

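```bash
python3 -m crank '[[0,0,0,1.5,0,0.2,-1],[0,0,0,3,0,0.5,-1],[0,0,0,3.5,0,0.6,-1],[0,0,0,3.5,0,0.6,-1],[0,0,0,3.5,0,0.6,-1],[0,0,0,3.5,0,0.6,-1],[0,0,0,3.5,0,0.6,-1],[0,0,0,3.5,0,0.6,-1],[0,0,0,3.5,0,0.6,-1],[0,0,0,3.5,0,0.6,-1]]'
python3 -m crank '[[0,0,0,3,0,0.6,-1],[0,0,0,2.5,0,0.6,-1],[0,0,0,1.5,0,0.4,-1],[0,0,0,1,0,0,-1],[0,0,0,0.5,0,0,-1],[0,0,0,0,0,0,-1],[0,0,0,0,0,0,-1],[0,0,0,0,0,0,-1],[0,0,0,0,0,0,-1],[0,0,0,0,0,0,-1]]'
```

```text
clock: 6.13
eef_pos: [546.9, 91.3, 153.0]
tcp_rot: [-1.591, 0.015, 1.552]
contact_force: [1.2, -0.5, -1.6]
opening: 0.521
clock: 6.97
eef_pos: [526.7, 186.9, 152.4]
tcp_rot: [-1.589, 0.013, 1.557]
contact_force: [-0.0, -0.6, -0.8]
opening: 0.526
```

```bash
python3 -m crank '[[1,0,-0.7,-0.5,0.5,-0.5,-1],[0,0,0,0,1,0,-1],[0,0,0,0,1.2,0,-1],[0,0,0,0,1.2,0,-1],[0,0,0,0,1.2,0,-1],[0,0,0,0,1.0,0,-1],[0,0,0,0,0.5,0,-1],[0,0,0,0,0,0,-1],[0,0,0,0,0,0,-1],[0,0,0,0,0,0,-1]]'
python3 - <<'E'
from h import *
s=cams.grab_frame("side")
cv2.imwrite("pics/c4.png",cv2.resize(s[80:240,170:310],None,fx=4,fy=4)[:600])
E
```

```text
clock: 7.8
eef_pos: [530.7, 178.1, 79.0]
tcp_rot: [-1.57, 0.003, 1.551]
contact_force: [-1.3, -0.4, -1.3]
opening: 0.525
```

View pics/c4.png

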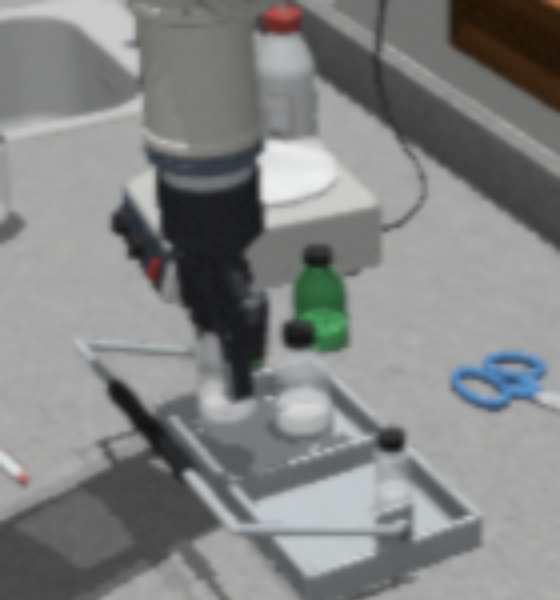

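```bash
python3 -m crank '[[0,0,0,0,0.8,0,-1],[0,0,0,0,1,0,-1],[0,0,0,0,1,0,-1],[0,0,0,0,0.6,0,-1],[0,0,0,0,0.3,0,-1],[0,0,0,0,0.1,0,-1],[0,0,0,0,0,0,-1],[0,0,0,0,0,0,-1],[0,0,0,0,0,0,-1],[0,0,0,0,0,0,-1]]'
```

```text
clock: 8.68
eef_pos: [531.9, 178.4, 38.3]
tcp_rot: [-1.573, 0.003, 1.551]
contact_force: [0.9, -0.3, -1.1]
opening: 0.529
```

```bash
python3 -m crank '[[0,0,0,0,0.15,0,-1],[0,0,0,0,0.15,0,-1],[0,0,0,0,0.15,0,-1],[0,0,0,0,0,0,-1],[0,0,0,0,0,0,-1],[0,0,0,0,0,0,-1],[0,0,0,0,0,0,-1],[0,0,0,0,0,0,-1],[0,0,0,0,0,0,-1],[0,0,0,0,0,0,-1]]'
```

```text
clock: 9.52
eef_pos: [533.0, 178.9, 38.2]
tcp_rot: [-1.576, 0.002, 1.551]
contact_force: [-0.3, 0.5, -1.2]
opening: 0.523
```

```bash
python3 -m crank '[[0,0,0,0,0.4,0,-1],[0,0,0,0,0.4,0,-1],[0,0,0,0,0,0,-1],[0,0,0,0,0,0,-1],[0,0,0,0,0,0,-1],[0,0,0,0,0,0,-1],[0,0,0,0,0,0,-1],[0,0,0,0,0,0,-1],[0,0,0,0,0,0,-1],[0,0,0,0,0,0,-1]]'
python3 - <<'E'
from h import *
s=cams.grab_frame("side")
cv2.imwrite("pics/c5.png",cv2.resize(s[110:230,190:310],None,fx=5,fy=5)[:600])
E
```

```text
clock: 10.35
eef_pos: [535.0, 179.4, 33.9]
tcp_rot: [-1.579, 0.001, 1.552]
contact_force: [-1.1, -0.4, 4.0]
opening: 0.525
```

View pics/c5.png

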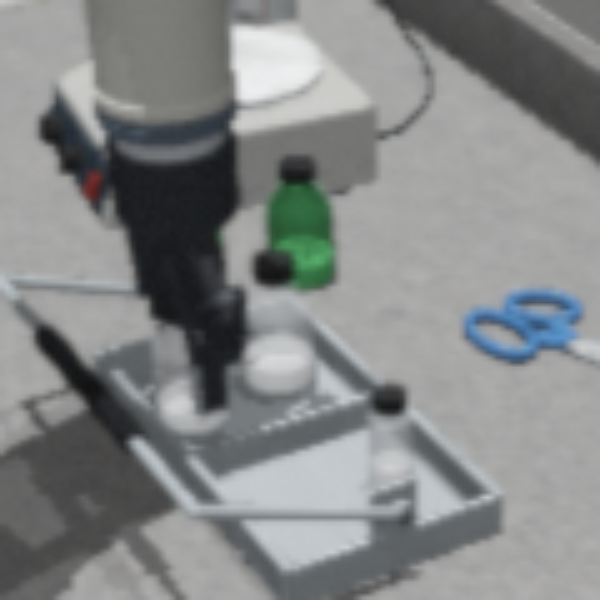

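```bash
python3 -m crank '[[0,0,0,0,0,0,0.5],[0,0,0,0,0,0,0.5],[0,0,0,0,0,0,0.5],[0,0,0,0,0,0,0.5],[0,0,0,0,-0.5,0,0.5],[0,0,0,0,-1,0,0.5],[0,0,0,0,-2,0,0.5],[0,0,0,0,-3,0,0.5],[0,0,0,0,-3,0,0.5],[0,0,0,0,-3,0,0.5]]'
python3 - <<'E'
from h import *
s=cams.grab_frame("side")
cv2.imwrite("pics/c6.png",cv2.resize(s[110:230,190:310],None,fx=5,fy=5)[:600])
E
```

```text
clock: 11.23
eef_pos: [529.7, 178.1, 159.9]
tcp_rot: [-1.567, 0.005, 1.552]
contact_force: [0.6, 0.0, 0.9]
opening: 0.75
```

View pics/c6.png

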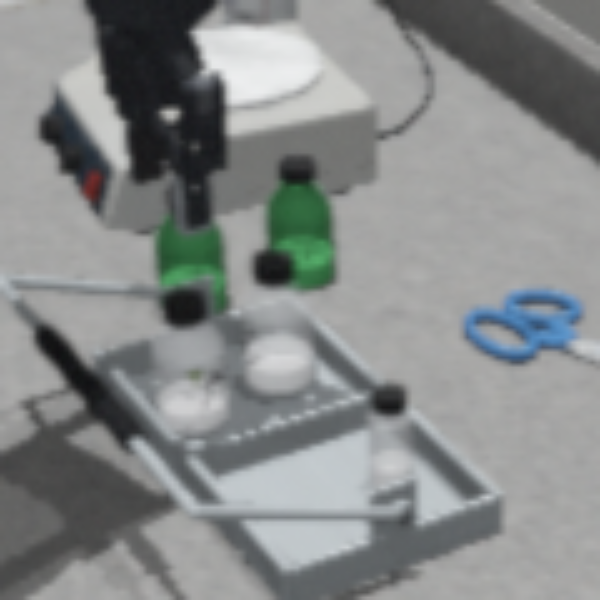

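```bash
python3 -m crank '[[0,6.5,0,0,0,0,0.5],[0,6.5,0,0,0,0,0.5],[0,6.5,0,0,0,0,0.5],[0,6.5,0,0,0,0,0.5],[0,6.5,0,0,0,0,0.5],[0,6.5,0,0,0,0,0.5],[0,6.5,0,0,0,0,0.5],[0,6.5,0,0,0,0,0.5],[0,6.5,0,0,0,0,0.5],[0,6.5,0,0,0,0,0.5]]'
python3 -m crank '[[0,6.5,0,0,0,0,0.3],[0,6,0,0,0,0,0.3],[0,3,0,0,0,0,0.3],[0,0,0,0,0,0,0.3],[0,0,0,-0.8,0,-3.5,0.3],[0,0,0,-0.8,0,-3.8,0.3],[0,0,0,-0.8,0,-3.8,0.3],[0,0,0,-0.8,0,-3.8,0.3],[0,0,0,-0.8,0,-3.8,0.3],[0,0,0,-0.8,0,-3.8,0.3]]'
```

```text
clock: 12.12
eef_pos: [536.4, 180.4, 180.7]
tcp_rot: [-1.575, -0.022, 0.367]
contact_force: [-0.3, -1.0, 0.7]
opening: 0.75
clock: 12.95
eef_pos: [508.4, -48.4, 185.4]
tcp_rot: [-1.566, -0.033, 0.1]
contact_force: [0.7, 0.0, -0.3]
opening: 0.654
```

```bash
python3 -m crank '[[0,2.7,1,-1.7,0,-3.5,0.3],[0,2.5,0.8,-1.5,0,-3.5,0.3],[0,0,0,-1.4,0,-3,0.3],[0,0,0,-1,0,-2,0.3],[0,0,0,-0.5,0,-1,0.3],[0,0,0,0,1,0,0.3],[0,0,0,0,2,0,0.3],[0,0,0,0,1,0,0.3],[0,0,0,0,0,0,0.3],[0,0,0,0,0,0,0.3]]'
```

```text
clock: 13.78
eef_pos: [450.9, -193.9, 146.7]
tcp_rot: [-1.569, -0.008, 0.017]
contact_force: [-0.2, 1.2, 0.1]
opening: 0.647
```

```bash
python3 -m crank '[[0,0.8,0.4,-0.4,0,-1,0.3],[0,0,0,0,0,-1,0.3],[0,0,0,0,1,0,0.3],[0,0,0,0,1.2,0,0.3],[0,0,0,0,1.2,0,0.3],[0,0,0,0,1.2,0,0.3],[0,0,0,0,0.8,0,0.3],[0,0,0,0,0,0,0.3],[0,0,0,0,0,0,0.3],[0,0,0,0,0,0,0.3]]'
python3 - <<'E'
from h import *
s=cams.grab_frame("side")
cv2.imwrite("pics/c7.png",cv2.resize(s[210:330,210:330],None,fx=5,fy=5)[:600])
print(proj("side",r.sense()["eef_pos"]),proj("side",[447,-214.5,60]))
E
```

```text
clock: 14.62
eef_pos: [450.2, -217.1, 91.3]
tcp_rot: [-1.571, -0.006, 0.004]
contact_force: [0.3, -1.1, 0.1]
opening: 0.651
(np.float64(265.243747440098), np.float64(256.52475866991676)) (np.float64(263.77681476562606), np.float64(266.60724494440205))
```

View pics/c7.png

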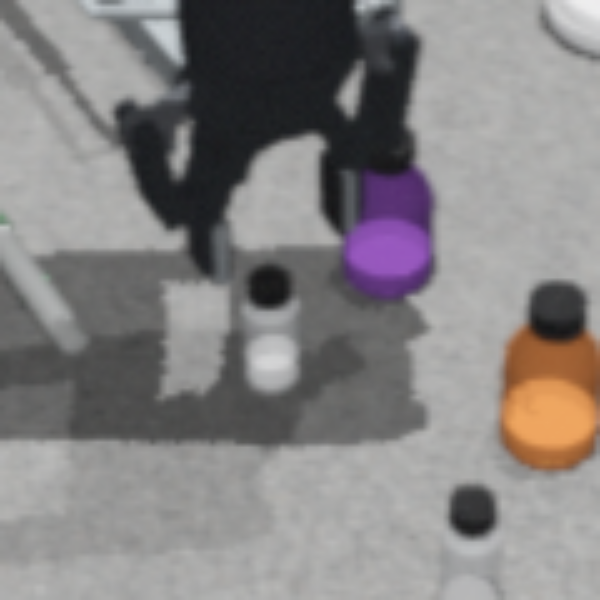

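```bash
python3 -m crank '[[0,0,0,-0.3,0.8,0.2,0.3],[0,0,0,0,1.3,0,0.3],[0,0,0,0,1.3,0,0.3],[0,0,0,0,1.2,0,0.3],[0,0,0,0,0.7,0,0.3],[0,0,0,0,0.3,0,0.3],[0,0,0,0,0,0,0.3],[0,0,0,0,0,0,-1],[0,0,0,0,0,0,-1],[0,0,0,0,0,0,-1]]' 25
python3 -m crank '[[0,0,0,0,0,0,-1],[0,0,0,0,0,0,-1],[0,0,0,0,0,0,-1],[0,0,0,0,0,0,-1],[0,0,0,0,-0.5,0,-1],[0,0,0,0,-1,0,-1],[0,0,0,0,-2,0,-1],[0,0,0,0,-2.5,0,-1],[0,0,0,0,-2.5,0,-1],[0,0,0,0,-2,0,-1]]'
```

```text
clock: 15.5
eef_pos: [449.4, -215.7, 35.7]
tcp_rot: [-1.575, -0.013, 0.005]
contact_force: [0.4, 0.3, -0.4]
opening: 0.299
clock: 16.33
eef_pos: [445.6, -214.1, 145.0]
tcp_rot: [-1.572, -0.007, 0.005]
contact_force: [0.0, -0.4, -1.1]
opening: 0.293
```

```bash
python3 -m crank '[[0,0,0,0.6,0,1.5,-1],[0,0,0,1,0,3,-1],[0,0,0,1.2,0,3.5,-1],[0,0,0,1.2,0,3.5,-1],[0,0,0,1.2,0,3.5,-1],[0,0,0,1.1,0,3.5,-1],[0,0,0,0.8,0,2.5,-1],[0,0,0,0.6,0,1.5,-1],[0,0,0,0.5,0,0.8,-1],[0,0,0,0,0,0,-1]]'
```

```text
clock: 17.17
eef_pos: [534.8, 27.3, 162.3]
tcp_rot: [-1.577, -0.028, 0.001]
contact_force: [0.0, -0.4, 0.7]
opening: 0.296
```

```bash
python3 -m crank '[[0,0,1.3,-0.4,0.5,0.6,-1],[0,0,0,0,1.5,0,-1],[0,0,0,0,2,0,-1],[0,0,0,0,2,0,-1],[0,0,0,0,2,0,-1],[0,0,0,0,1.5,0,-1],[0,0,0,0,0.8,0,-1],[0,0,0,0,0.2,0,-1],[0,0,0,0,0,0,-1],[0,0,0,0,0,0,-1]]'
python3 - <<'E'
from h import *
s=cams.grab_frame("side")
cv2.imwrite("pics/c8.png",cv2.resize(s[130:250,190:310],None,fx=5,fy=5)[:600])
E
```

```text
clock: 18.0
eef_pos: [527.3, 25.4, 54.1]
tcp_rot: [-1.579, 0.004, -0.008]
contact_force: [0.4, -0.5, 0.3]
opening: 0.293
```

View pics/c8.png

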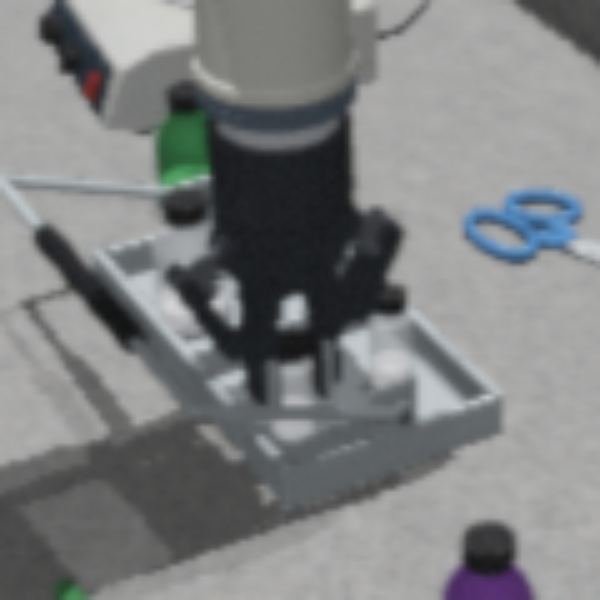

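```bash
python3 -m crank '[[0.4,0,0,0.2,0.4,0.4,-1],[0,0,0,0,0.6,0,-1],[0,0,0,0,0.4,0,-1],[0,0,0,0,0.35,0,-1],[0,0,0,0,0.35,0,-1],[0,0,0,0,0,0,-1],[0,0,0,0,0,0,-1],[0,0,0,0,0,0,-1],[0,0,0,0,0,0,-1],[0,0,0,0,0,0,-1]]'
```

```text
clock: 18.88
eef_pos: [532.7, 30.4, 37.0]
tcp_rot: [-1.571, -0.002, -0.007]
contact_force: [-1.2, -0.8, -0.4]
opening: 0.296
```

```bash
python3 -m crank '[[0,0,0,0,0.3,0,-1],[0,0,0,0,0,0,-1],[0,0,0,0,0,0,-1],[0,0,0,0,0,0,-1],[0,0,0,0,0,0,-1],[0,0,0,0,0,0,-1],[0,0,0,0,0,0,-1],[0,0,0,0,0,0,-1],[0,0,0,0,0,0,-1],[0,0,0,0,0,0,-1]]'
```

```text
clock: 19.72
eef_pos: [532.5, 30.5, 35.0]
tcp_rot: [-1.571, -0.002, -0.006]
contact_force: [0.0, 0.0, 1.8]
opening: 0.295
```

```bash
python3 -m crank '[[0,0,0,0,0.3,0,-1],[0,0,0,0,0,0,-1],[0,0,0,0,0,0,-1],[0,0,0,0,0,0,-1],[0,0,0,0,0,0,-1],[0,0,0,0,0,0,-1],[0,0,0,0,0,0,-1],[0,0,0,0,0,0,-1],[0,0,0,0,0,0,-1],[0,0,0,0,0,0,-1]]'
```

```text
clock: 20.55
eef_pos: [532.8, 30.5, 33.1]
tcp_rot: [-1.571, -0.002, -0.006]
contact_force: [0.5, 0.3, 0.6]
opening: 0.296
```

```bash
python3 - <<'E'
from h import *
s=cams.grab_frame("side")
cv2.imwrite("pics/c9.png",cv2.resize(s[180:240,220:300],None,fx=9,fy=9,interpolation=cv2.INTER_CUBIC))
print(r.sense()["contact_force"],[proj("side",[x,30.5,z]) for x,z in((532,5),(532,10))])
E
```

```text
[-0.12767721  0.01850914  2.11132979] [(np.float64(250.20793563367343), np.float64(218.3128578607676)), (np.float64(250.1250557218468), np.float64(216.90763288803154))]
```

View pics/c9.png

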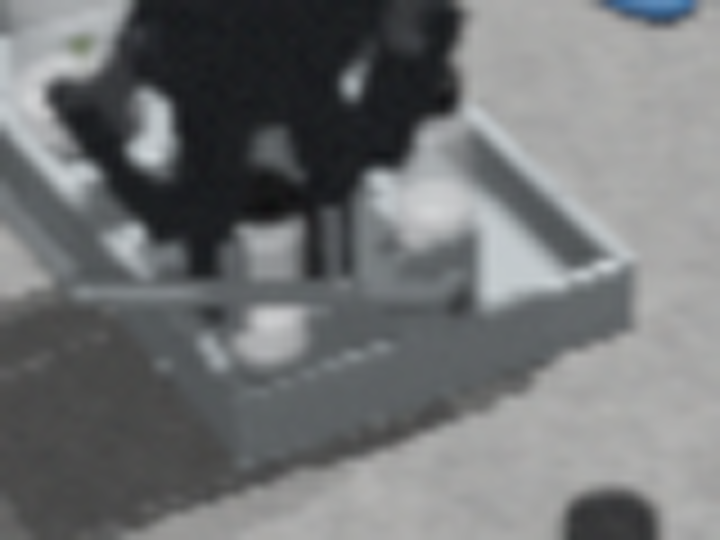

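```bash
python3 -m crank '[[0,0,0,0,0,0,0.1],[0,0,0,0,0,0,0.1],[0,0,0,0,0,0,0.1],[0,0,0,0,0,0,0.1],[0,0,0,0,-0.5,0,0.1],[0,0,0,0,-1,0,0.1],[0,0,0,0,-2,0,0.2],[0,0,0,0,-3,0,0.3],[0,0,0,0,-3,0,0.3],[0,0,0,0,-2,0,0.3]]'
python3 -m crank '[[0,0,0,-0.5,0,-2,0.3],[0,0,0,-0.7,0,-3.7,0.3],[0,0,0,-0.7,0,-3.8,0.3],[0,0,0,-0.7,0,-3.8,0.3],[0,0,0,-0.7,0,-3.8,0.3],[0,0,0,-0.7,0,-3.8,0.3],[0,0,0,-0.7,0,-3.8,0.3],[0,0,0,-0.7,0,-3.8,0.3],[0,0,0,-0.7,0,-3.8,0.3],[0,0,0,-0.7,0,-3,0.3]]'
python3 - <<'E'
from h import *
s=cams.grab_frame("side")
cv2.imwrite("pics/c10.png",cv2.resize(s[100:340,180:360],None,fx=2.5,fy=2.5,interpolation=cv2.INTER_CUBIC))
E
```

```text
clock: 21.43
eef_pos: [529.1, 30.3, 150.2]
tcp_rot: [-1.571, 0.007, -0.006]
contact_force: [-0.2, -0.0, -0.1]
opening: 0.654
clock: 22.27
eef_pos: [459.8, -331.0, 167.2]
tcp_rot: [-1.571, -0.01, 0.004]
contact_force: [0.8, 0.3, -0.5]
opening: 0.649
```

View pics/c10.png

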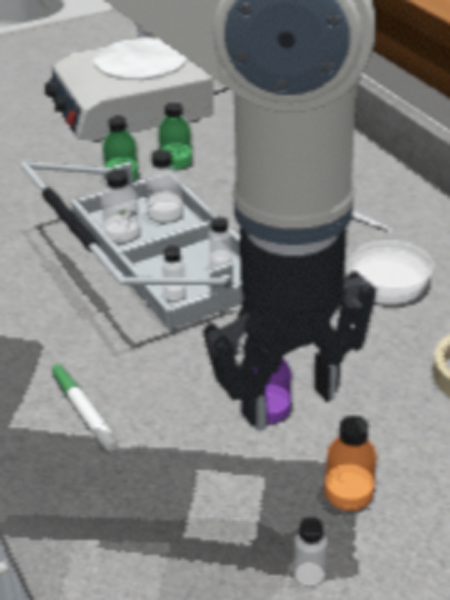

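```bash
python3 -m crank '[[0,0,0,0,0,-1.5,0.3],[0,0,0,0,0,-0.8,0.3],[0,0,0,0,1,0,0.3],[0,0,0,0,2,0,0.3],[0,0,0,0,2,0,0.3],[0,0,0,0,1.5,0,0.3],[0,0,0,0,0.5,0,0.3],[0,0,0,0,0,0,0.3],[0,0,0,0,0,0,0.3],[0,0,0,0,0,0,0.3]]'
python3 - <<'E'
from h import *
s=cams.grab_frame("side")
cv2.imwrite("pics/c11.png",cv2.resize(s[250:370,250:370],None,fx=5,fy=5)[:600])
print(proj("side",r.sense()["eef_pos"]),proj("side",[457,-371.5,60]))
E
```

```text
clock: 23.15
eef_pos: [458.1, -356.8, 97.4]
tcp_rot: [-1.572, -0.01, -0.0]
contact_force: [0.0, 0.6, -0.5]
opening: 0.646
(np.float64(301.6645341932959), np.float64(293.77811624353905)) (np.float64(304.50851355345804), np.float64(311.5040477468274))
```

View pics/c11.png

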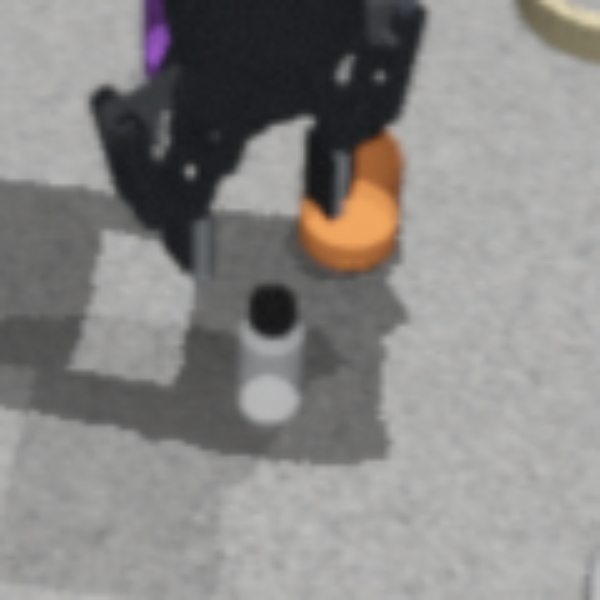

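```bash
python3 -m crank '[[0,0,0.5,-0.1,0,-0.8,0.3],[0,0,0,0,0,-0.6,0.3],[0,0,0,0,0.8,0,0.3],[0,0,0,0,1.3,0,0.3],[0,0,0,0,1.5,0,0.3],[0,0,0,0,1.3,0,0.3],[0,0,0,0,0.8,0,0.3],[0,0,0,0,0.3,0,0.3],[0,0,0,0,0,0,0.3],[0,0,0,0,0,0,0.3]]'
```

```text
clock: 24.03
eef_pos: [458.5, -374.7, 34.1]
tcp_rot: [-1.576, -0.004, -0.002]
contact_force: [0.1, 0.6, 0.2]
opening: 0.653
```

```bash
python3 -m crank '[[0,0,0,-0.1,0,0.3,-1],[0,0,0,0,0,0,-1],[0,0,0,0,0,0,-1],[0,0,0,0,0,0,-1],[0,0,0,0,0,0,-1],[0,0,0,0,0,0,-1],[0,0,0,0,0,0,-1],[0,0,0,0,0,0,-1],[0,0,0,0,0,0,-1],[0,0,0,0,0,0,-1]]' 25
python3 -m crank '[[0,0,0,0,-0.5,0,-1],[0,0,0,0,-1,0,-1],[0,0,0,0,-2,0,-1],[0,0,0,0,-2.5,0,-1],[0,0,0,0,-2.5,0,-1],[0,0,0,0,-2,0,-1],[0,0,0,0.5,0,2,-1],[0,0,0,0.7,0,3.5,-1],[0,0,0,0.7,0,3.5,-1],[0,0,0,0.7,0,3.5,-1]]'
python3 -m crank '[[0,0,0,0.7,0,3.5,-1],[0,0,0,0.7,0,3.5,-1],[0,0,0,0.7,0,3.5,-1],[0,0,0,0.7,0,3.5,-1],[0,0,0,0.7,0,3.5,-1],[0,0,0,0.7,0,3.5,-1],[0,0,0,0.5,0,3,-1],[0,0,0,0.5,0,2,-1],[0,0,0,0.3,0,1,-1],[0,0,0,0,0,0,-1]]'
```

```text
clock: 24.87
eef_pos: [458.8, -372.3, 36.8]
tcp_rot: [-1.579, -0.008, -0.002]
contact_force: [0.5, 0.2, -0.2]
opening: 0.303
clock: 25.7
eef_pos: [485.2, -249.6, 153.8]
tcp_rot: [-1.583, -0.014, -0.009]
contact_force: [0.6, 0.2, -1.4]
opening: 0.305
clock: 26.53
eef_pos: [546.2, 38.4, 162.1]
tcp_rot: [-1.584, -0.026, -0.006]
contact_force: [-0.8, -0.3, -0.5]
opening: 0.303
```

```bash
python3 -m crank '[[0.4,0,0.7,-0.8,0,1.6,-1],[0.4,0,0.7,-0.6,0,1.6,-1],[0,0,0,0,0,0.6,-1],[0,0,0,0,1.5,0,-1],[0,0,0,0,2,0,-1],[0,0,0,0,2,0,-1],[0,0,0,0,1.5,0,-1],[0,0,0,0,0.7,0,-1],[0,0,0,0,0,0,-1],[0,0,0,0,0,0,-1]]'
python3 - <<'E'
from h import *
s=cams.grab_frame("side")
cv2.imwrite("pics/c12.png",cv2.resize(s[130:250,190:310],None,fx=5,fy=5)[:600])
E
```

```text
clock: 27.37
eef_pos: [534.0, 72.2, 85.5]
tcp_rot: [-1.571, -0.006, -0.009]
contact_force: [-0.1, 0.4, -0.2]
opening: 0.305
```

View pics/c12.png

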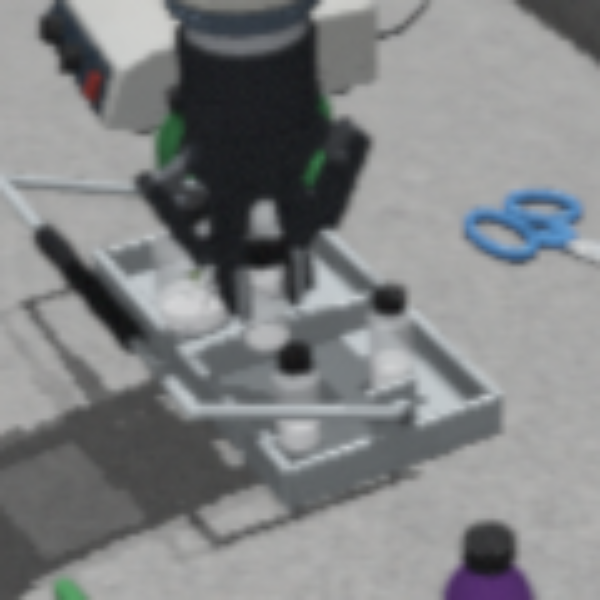

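```bash
python3 -m crank '[[0,0,0,-0.2,0.5,0.3,-1],[0,0,0,0,1,0,-1],[0,0,0,0,1,0,-1],[0,0,0,0,0.7,0,-1],[0,0,0,0,0.4,0,-1],[0,0,0,0,0.3,0,-1],[0,0,0,0,0,0,-1],[0,0,0,0,0,0,-1],[0,0,0,0,0,0,-1],[0,0,0,0,0,0,-1]]'
python3 - <<'E'
from h import *
s=cams.grab_frame("side")
cv2.imwrite("pics/c13.png",cv2.resize(s[150:230,200:290],None,fx=7,fy=7,interpolation=cv2.INTER_CUBIC))
E
```

```text
clock: 28.25
eef_pos: [534.1, 75.6, 45.0]
tcp_rot: [-1.571, -0.01, -0.009]
contact_force: [0.1, -0.0, -0.1]
opening: 0.303
```

View pics/c13.png

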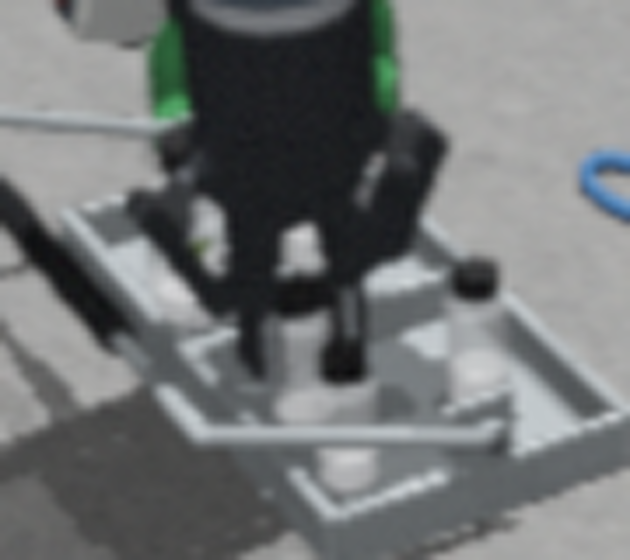

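```bash
python3 -m crank '[[0,0,0,0,0.3,0,-1],[0,0,0,0,0.3,0,-1],[0,0,0,0,0,0,-1],[0,0,0,0,0,0,-1],[0,0,0,0,0,0,-1],[0,0,0,0,0,0,-1],[0,0,0,0,0,0,-1],[0,0,0,0,0,0,-1],[0,0,0,0,0,0,-1],[0,0,0,0,0,0,-1]]'
```

```text
clock: 29.13
eef_pos: [535.0, 75.7, 39.8]
tcp_rot: [-1.57, -0.012, -0.009]
contact_force: [-0.5, -0.5, 1.7]
opening: 0.301
```

```bash
python3 -m crank '[[0,0,0,0,0,0,0.1],[0,0,0,0,0,0,0.1],[0,0,0,0,0,0,0.1],[0,0,0,0,0,0,0.1],[0,0,0,0,-0.5,0,0.1],[0,0,0,0,-1,0,0.1],[0,0,0,0,-2,0,0.1],[0,0,0,0,-3,0,0],[0,0,0,0,-3,0,0],[0,0,0,0,-1,0,0]]'
python3 -m crank '[[0,0,0.7,-1.5,0,0,0],[0,0,0,-2.5,0,1,0],[0,0,0,-2.5,0,1.5,0],[0,0,0,-1,0,1,0],[0,0,0,0,0,0.5,0],[0,0,0,0,0,0,0],[0,0,0,0,0,0,0],[0,0,0,0,0,0,0],[0,0,0,0,0,0,0],[0,0,0,0,0,0,0]]'
python3 - <<'E'
from h import *
s=cams.grab_frame("side")
cv2.imwrite("pics/s14.png",cv2.resize(s[90:250,150:310],None,fx=3.7,fy=3.7,interpolation=cv2.INTER_CUBIC))
t=cams.grab_frame("top");cv2.imwrite("pics/t14.png",cv2.resize(t[140:280,130:390],None,fx=3,fy=3,interpolation=cv2.INTER_CUBIC))
E
```

```text
clock: 29.97
eef_pos: [531.3, 75.3, 148.3]
tcp_rot: [-1.571, -0.005, -0.009]
contact_force: [1.2, 0.7, -0.1]
opening: 0.497
clock: 30.8
eef_pos: [452.1, 115.3, 152.3]
tcp_rot: [-1.571, 0.004, -0.01]
contact_force: [-0.1, 0.5, 0.2]
opening: 0.5
```

View pics/s14.png

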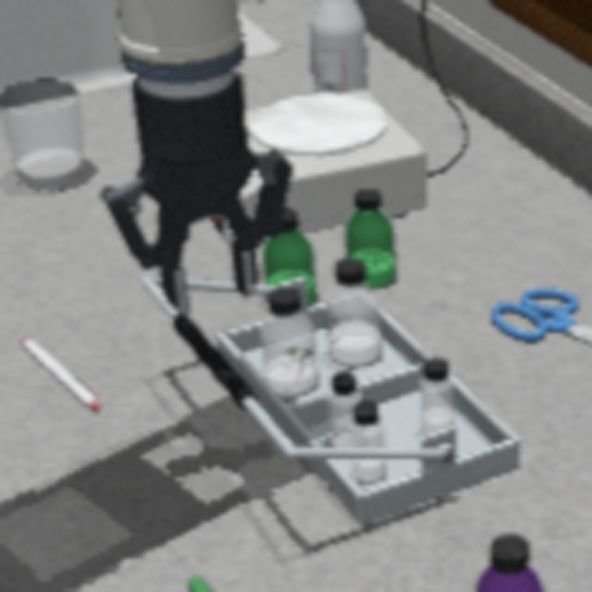

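View pics/t14.png

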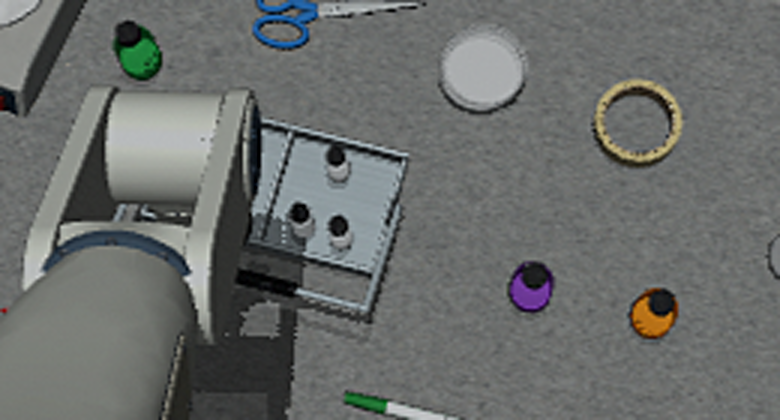

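```bash
python3 - <<'E'
from h import *
for a,b in(((188.6,225.7),(197.4,175.9)),((228.9,236.6),(215.9,199.4)),((208.7,231.1),(206.6,187.6))): 
    X,e=tri(a,b);print(X.round(1),e)
print(proj("side",[452,118,67]),proj("side",r.sense()["eef_pos"]))
E
```

```text
[444.  177.6  96.3] 5.970882323780229
[446.4  49.5  89.7] 5.315214684362734
[445.8 114.   91.2] 5.284208411164249
(np.float64(209.93809896863075), np.float64(193.26588910433838)) (np.float64(207.0625715953423), np.float64(167.48599371345585))
```

```bash
python3 - <<'E'
from h import *
P={}
for n,(x0,y0,x1,y1) in{"side":(188,165,228,212),"top":(180,218,236,244)}.items():
    im=cv2.imread(f"pics/{n}0.png")[y0:y1,x0:x1].max(2)
    k,l,s,c=cv2.connectedComponentsWithStats((im<48).astype(np.uint8))
    j=1+np.argmax(s[1:,4]);ys,xs=np.nonzero(l==j)
    re=cv2.minAreaRect(np.stack([xs,ys],1).astype(np.float32));P[n]=c[j]+[x0,y0];print(n,P[n],s[j],re, cv2.boxPoints(re)+[x0,y0])
print(tri(P["top"],P["side"]),plane("top",P["top"],67),plane("side",P["side"],67))
E
```

```text
side [207.2244898  187.01020408] [10 11 19 22 98] ((18.646018981933594, 21.309734344482422), (26.904617309570312, 3.9510276317596436), 48.8140754699707) [[196.30088711 177.48672485]
 [199.27433681 174.88495636]
 [216.9911499  195.13274384]
 [214.0177002  197.73451233]]
top [207.72767857 231.36160714] [  7   6  42  16 224] ((27.764705657958984, 13.441176414489746), (42.44373321533203, 5.3357834815979), 14.03624439239502) [[186.52941322 228.88235283]
 [187.8235302  223.70588255]
 [229.         234.        ]
 [227.70587921 239.1764698 ]]
(array([446.40089932, 116.26596775,  91.01725945]), np.float64(1.0584248480391207)) [451.6153277  120.98811043  67.        ] [457.59323862 152.27893298  67.        ]
```

```bash
python3 -m crank '[[0,0,0,-0.5,0.8,0.1,0],[0,0,0,0,1.3,0,0],[0,0,0,0,1.5,0,0],[0,0,0,0,1.5,0,0],[0,0,0,0,1,0,0],[0,0,0,0,0.4,0,0],[0,0,0,0,0,0,0],[0,0,0,0,0,0,0],[0,0,0,0,0,0,0],[0,0,0,0,0,0,0]]'
python3 - <<'E'
from h import *
s=cams.grab_frame("side")
cv2.imwrite("pics/s15.png",cv2.resize(s[110:230,150:270],None,fx=5,fy=5,interpolation=cv2.INTER_CUBIC))
E
```

```text
clock: 31.73
eef_pos: [445.5, 115.7, 82.5]
tcp_rot: [-1.571, 0.004, -0.013]
contact_force: [0.4, 0.3, -0.4]
opening: 0.499
```

View pics/s15.png

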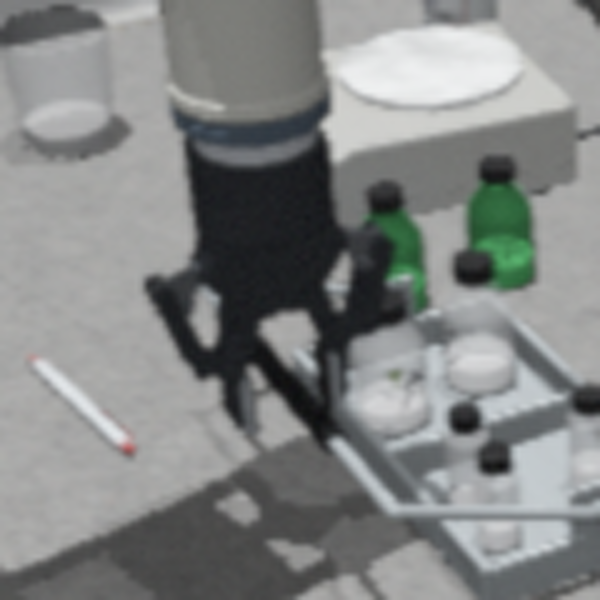

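```bash
python3 -m crank '[[0,0,0,0,0,0,-1],[0,0,0,0,0,0,-1],[0,0,0,0,0,0,-1],[0,0,0,0,0,0,-1],[0,0,0,0,0,0,-1],[0,0,0,0,0,0,-1],[0,0,0,0,0,0,-1],[0,0,0,0,0,0,-1],[0,0,0,0,0,0,-1],[0,0,0,0,0,0,-1]]' 25
```

```text
clock: 32.62
eef_pos: [447.0, 115.9, 83.9]
tcp_rot: [-1.571, 0.001, -0.011]
contact_force: [1.8, 0.4, -1.7]
opening: 0.175
```

```bash
python3 -m crank '[[0,0,0,0.3,-0.7,0,-1],[0,0,0,0.5,-0.8,0,-1],[0,0,0,0.5,-0.8,0,-1],[0,0,0,0.5,-0.8,0,-1],[0,0,0,0.6,-0.7,0,-1],[0,0,0,0.6,-0.7,0,-1],[0,0,0,0.7,-0.6,0,-1],[0,0,0,0,0,0,-1],[0,0,0,0,0,0,-1],[0,0,0,0,0,0,-1]]'
python3 - <<'E'
from h import *
s=cams.grab_frame("side")
cv2.imwrite("pics/s16.png",cv2.resize(s[90:230,150:290],None,fx=4,fy=4,interpolation=cv2.INTER_CUBIC))
p=r.sense()["eef_pos"]+[0,0,8]-[567,0,45];print(p,np.hypot(p[0],p[2]),np.arctan2(p[2],-p[0]))
E
```

```text
clock: 33.45
eef_pos: [484.9, 116.5, 140.0]
tcp_rot: [-1.569, 0.007, -0.013]
contact_force: [-0.3, 2.5, -1.6]
opening: 0.174
[-82.18946776 116.51192538 102.8864263 ] 131.6841878387211 0.8967650304302734
```

View pics/s16.png

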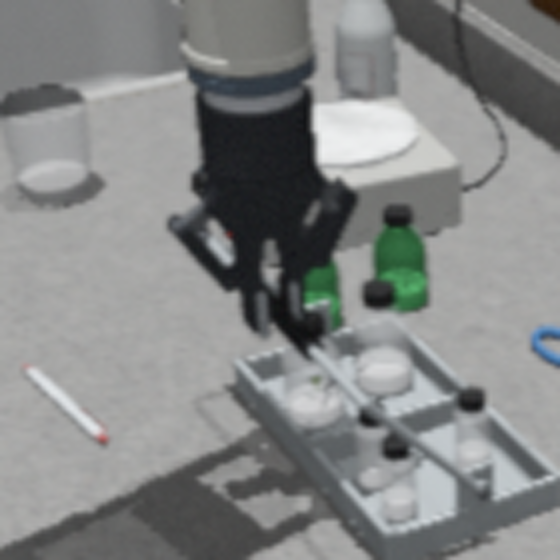

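```bash
python3 -m crank '[[0,0,0,0.8,-0.7,0,-1],[0,0,0,1,-0.7,0,-1],[0,0,0,1.1,-0.5,0,-1],[0,0,0,1.1,-0.4,0,-1],[0,0,0,1.1,-0.2,0,-1],[0,0,0,1.0,-0.1,0,-1],[0,0,0,0.7,0,0,-1],[0,0,0,0.5,0,0,-1],[0,0,0,0,0,0,-1],[0,0,0,0,0,0,-1]]'
python3 - <<'E'
from h import *
p=r.sense()["eef_pos"]+[0,0,8]-[567,0,45];print(p,np.hypot(p[0],p[2]),np.arctan2(p[2],-p[0]))
E
```

```text
clock: 34.33
eef_pos: [554.6, 117.4, 168.3]
tcp_rot: [-1.567, 0.023, -0.012]
contact_force: [-3.4, 3.4, 0.7]
opening: 0.177
[-12.43249903 117.38601305 131.250921  ] 131.83842874706954 1.4763549741840007
```

```bash
python3 -m crank '[[0,0,0,0.6,0,0,-1],[0,0,0,0.6,0,0,-1],[0,0,0,0.6,0,0,-1],[0,0,0,0.5,0,0,-1],[0,0,0,0,0,0,-1],[0,0,0,0,0,0,-1],[0,0,0,0,0,0,-1],[0,0,0,0,0,0,-1],[0,0,0,0,0,0,-1],[0,0,0,0,0,0,-1]]'
python3 - <<'E'
from h import *
s=cams.grab_frame("side")
cv2.imwrite("pics/s17.png",cv2.resize(s[50:230,150:320],None,fx=3.3,fy=3.3,interpolation=cv2.INTER_CUBIC))
E
```

```text
clock: 35.17
eef_pos: [567.5, 117.5, 168.2]
tcp_rot: [-1.568, 0.047, -0.012]
contact_force: [-2.1, 2.3, 3.5]
opening: 0.173
```

View pics/s17.png

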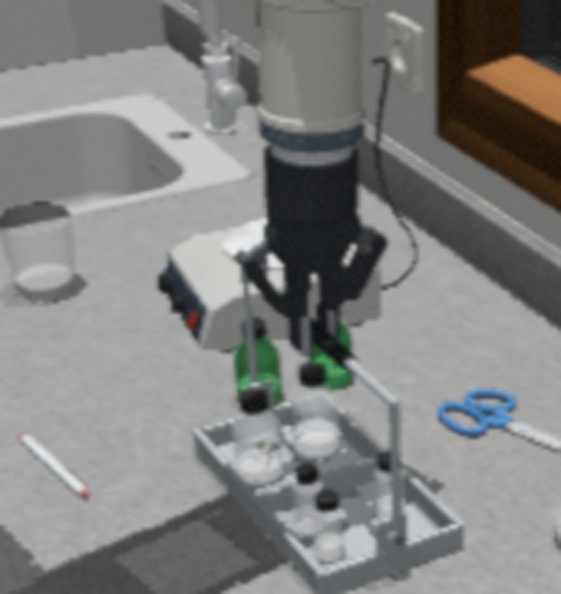

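```bash
python3 -m crank '[[0,0,0,0.6,0,0,-1],[0,0,0,0.6,0,0,-1],[0,0,0,0.5,0,0,-1],[0,0,0,0,0,0,-1],[0,0,0,0,0,0,-1],[0,0,0,0,0,0,-1],[0,0,0,0,0,0,-1],[0,0,0,0,0,0,-1],[0,0,0,0,0,0,-1],[0,0,0,0,0,0,-1]]'
```

```text
clock: 36.05
eef_pos: [567.3, 117.5, 168.0]
tcp_rot: [-1.569, 0.085, -0.013]
contact_force: [-2.8, 2.4, 3.0]
opening: 0.175
```

```bash
python3 -m crank '[[0,0,0,0,0,0,0.2],[0,0,0,0,0,0,0.2],[0,0,0,0,0,0,0.2],[0,0,0,0,0,0,0.2],[0,0,0,0,0,0,0.2],[0,0,0,0,-1,0,0.2],[0,0,0,0,-2,0,0.2],[0,0,0,0,-3,0,0.2],[0,0,0,0,-3,0,0.2],[0,0,0,0,-2,0,0.2]]'
python3 -m crank '[[0,0,0,-2,-1,-1,0.2],[0,0,0,-3,-1,-3,0.2],[0,0,0,-3,0,-3.5,0.2],[0,0,0,-3,0,-3.5,0.2],[0,0,0,-2,0,-3.5,0.2],[0,0,0,-1,0,-3.5,0.2],[0,0,0,0,0,-3,0.2],[0,0,0,0,0,-2,0.2],[0,0,0,0,0,0,0.2],[0,0,0,0,0,0,0.2]]'
python3 - <<'E'
from h import *
s=cams.grab_frame("side")
cv2.imwrite("pics/s18.png",cv2.resize(s[100:240,170:310],None,fx=4,fy=4,interpolation=cv2.INTER_CUBIC))
t=cams.grab_frame("top");cv2.imwrite("pics/t18.png",cv2.resize(t[140:280,130:390],None,fx=3,fy=3,interpolation=cv2.INTER_CUBIC))
E
```

```text
clock: 36.88
eef_pos: [575.1, 115.0, 277.6]
tcp_rot: [-1.574, 0.093, -0.016]
contact_force: [0.2, -0.1, -0.3]
opening: 0.603
clock: 37.72
eef_pos: [436.1, -115.2, 325.3]
tcp_rot: [-1.574, 0.071, -0.013]
contact_force: [-0.1, 1.1, -0.0]
opening: 0.597
```

View pics/s18.png

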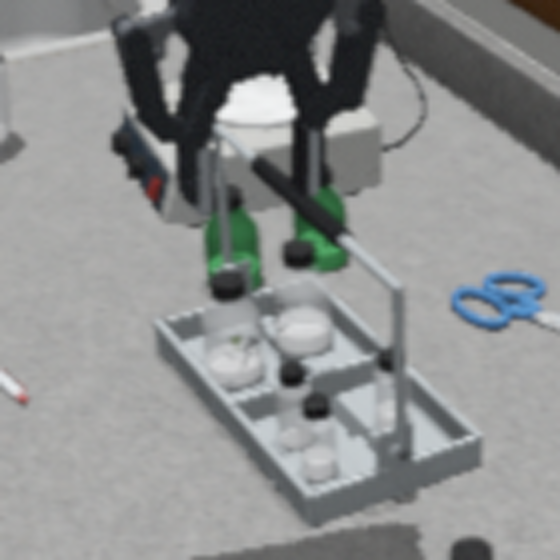

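View pics/t18.png

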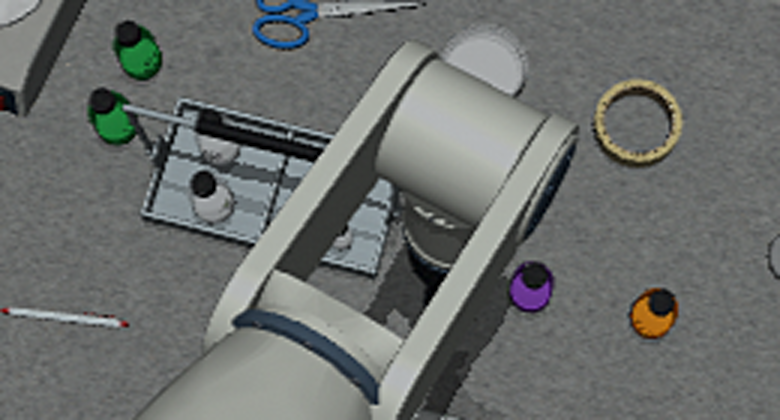

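```bash
python3 - <<'E'
from h import *
print(tri((196.7,180.7),(234.5,141)))
for p in((234.5,141),(254.5,159.5)): print(plane("side",p,175))
print(plane("top",(196.7,180.7),175))
s=r.sense();print(s["clock"],abs(s["qvel"]).max())
E
```

```text
(array([567.06430458, 179.00415185, 175.01351175]), np.float64(4.728175622331105))
[564.49126133 178.83092942 175.        ]
[565.01709956  53.09615544 175.        ]
[569.4225939  178.45409025 175.        ]
37.8167 0.021045460026228816
```

```bash
python3 -c "
from rig import order
print(order.sign_off())"
```

```text
the job is handed in; nothing more can be done
None
```

I placed the clear bottle in the front of the left bay beside the home bottle, and both clear vials in the front of the right bay beside the home vial. Then I gripped the handle and swung it up to its stop. I handed the job in at about 37.8 s; no verdict is reported.

**Last checks**
- **Strays and home pieces:** the last side picture showed both bottles and all three vials standing upright in their bays. In the last top picture the arm hid most of the right bay. An earlier top picture, taken before the handle was raised, showed all three vials standing.
- **Handle:** I measured the grip at about (567, 175) mm in x and z, directly above the pivot line. While pushing, the grip stopped advancing.
- **Robot:** the gripper was open and clear, about 1 N of external force, and nearly at rest.
- **Flask, tape and marker:** the tape looked unmoved in the last top picture. I did not measure the flask or marker again. No move went near them, and no contact showed on the force readings.

**What disagreed**
- **Handle start position:** the images put the grip at about z 91 mm, not the 67 mm given for fully folded. I read this as the handle already raised about 0.19 rad and used the measured value.
- **Camera agreement:** the two views differed by 1 to 5 mm on most points, but by about 9 mm on the home vial.
- **Vial touchdown:** the contact force on setting down each vial was only about 2 N, close to the noise. I relied on height and the pictures as well.

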